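# Pump up the tyre air tank and hold its relief valve open

### The job

Check that the relief valve on the bicycle tyre air tank is not stuck: give the hand lever pump at least three full strokes, each right down and right back up, leave the pump lever up, and then raise the relief valve's lever by its end until it stands upright and its cams are at their highest lift. It is sprung, so finish while still holding it steady at the top, without letting go; leave the bead box, the bell and the coaster standing where they are.

Things in the scene. Friction and masses are not known exactly. Their poses are not given: they have to be found in the camera images.
- charger: Tyre air tank with lever pump, one machine bolted down: steel base plate 300 x 340 x 8 mm; lying aluminium tank, 120 mm diameter, 260 mm long, along x at y -80 mm, top 150 mm up, a brass relief valve on it; upright lever pump at y +90 mm. Origin: centre of the plate's underside, on the work surface; the ends of both levers point to its -x (roughly to the robot), y left, z up. Yaw up to 0.35 rad.
- pump_pivot (a point): Pivot pin of the pump lever, along the machine's y, at (100, 90, 190) mm in the machine's frame, at the far end of the lever. Fixed to the machine.
- pump_grip (a point): Point to hold on the pump lever: on the axis of its round black rubber grip (27 mm diameter, 115 mm long, along the lever), 200 mm from the pivot, 52 mm from the free end. Moves with the lever: 75 mm above the pivot at rest, 67 mm below it when right down, always on the pivot's -x side; the sides and the space above are free.
- pump_lever (a joint): Angle of the pump lever: 0 at rest, where it slopes 22 degrees (0.384 rad) up from the pivot towards the grip; grows as the grip is pressed down; 0.73 rad at the bottom stop. Sprung: it comes back up by itself; pressing at the grip takes about 4 N at the top and 13 N at the bottom.
- relief_pin (a point): Pin on which the relief valve's lever and its two eccentric cams turn, along the machine's y, at (30, -80, 224) mm in the machine's frame. Fixed to the machine.
- relief_roll (a point): Centre of the end roll of the relief valve's lever: steel cylinder 18 mm diameter, 24 mm long, lying across the lever (along the machine's y); 85 mm from the pin. Can be pinched across its 24 mm length from above, both sides free. At rest level with the pin on its -x side, 74 mm above the tank's top; with the lever upright, 85 mm straight above the pin.
- relief_lever (a joint): Angle of the relief valve's lever: 0 at rest, level towards the machine's -x; grows as its end is raised; 1.57 rad = upright, where the cams lift the valve's brass spindle collar highest (6 mm); beyond that the lift falls off again; stop at 2.1 rad. Sprung: falls back to 0 if let go; about 2 N at the roll to start it, 6 N when upright.
- bead_box: Clear plastic press-top box with glass beads and a white lid, 112 x 82 x 57 mm, 0.35 kg, standing loose close beside the machine; leave alone. Origin: centre of its underside.
- bell: Chrome bicycle bell, dome 57 mm in diameter, 41 mm high, 0.12 kg, standing loose close beside the machine; leave alone. Origin: centre of its underside.
- coaster: Round blue ceramic evil-eye coaster, 96 mm in diameter, 9 mm thick, 0.16 kg, lying loose close beside the machine; leave alone. Origin: centre of its underside.

How it is judged:
By the outcome, as a careful person would: the job done as asked, in the order asked, and still so for the second after the job is handed in, while the arm keeps its last pose, push and grip.
It also fails if it takes over 64 s, if anything falls off the work surface, if the arm or the gripper's body presses on something with over 40 N, if the wrist force passes 120 N, or if a joint passes its speed limit or range.

### The arm

A 6-joint arm with a two-finger parallel gripper is mounted at the origin on the work surface. World frame = base frame: x ahead of the robot, y to its left, z up, the work surface at z = 0. Lengths are in m, angles in rad, forces in N, time in s.
With the tool pointing down it reaches from about 0.275 to 0.875 m from the base axis. Payload 12.5 kg.
Tool frame: the origin (TCP) lies on the centre line of the jaws, within the pads' length; the fingertips stand r.finger_overhang ahead of it and the grasp point (between the pads) lies 3 mm ahead of it (r.finger_overhang is the distance from the TCP to the fingertips, in m); z points along the fingers, y is the line along which they close (so a half turn about z gives the same grasp; the last joint's range is limited). The gripper opens to 85 mm and grips with 20 to 120 N. Pads are 22 mm wide; open, the fingers measure 114 mm over their backs; the gripper's body (76 mm by 85 mm) begins 54 mm behind the grasp point. The pads swing forward as they close: fully open they stand 13 mm farther back than shut.
Start: joints at [-1.326, 0.351, 1.652, -0, 1.139, -0.085], TCP at [0.178, -0.52, 0.253] pointing down, gripper open.
Joint ranges: [-2.75, 2.75], [-0.79, 2.1], [0.01, 2.65], [-1.57, 4.71], [0.07, 3.14], [-2.87, 2.87]. Speed limits (rad/s): [2.22, 2.22, 2.79, 3.14, 3.14, 3.14].

### API

Orientations are given as a unit quaternion [x, y, z, w].
In Python, from cell import r, optics gives the robot as it stands. The module is installed in compiled form; this text tells all that it offers. Calls block until the motion is done:
- r.move_to(position, orientation): joint-space move of the TCP to a pose.
- r.move_linear(position, rot=None, vel=0.15): straight line of the TCP; rot=None keeps the orientation; vel is the mean speed in m/s.
- r.set_joints(angles): joint-space move.
- r.set_gripper(opening, squeeze=None): opening from 0.0 (shut) to 1.0 (fully open); squeeze is the grip in N (None keeps the last); returns when the fingers have stopped.
- r.sleep(seconds).
- r.inverse_kinematics(position, orientation): joint angles nearest the present ones, or None.
- optics.get_image(name): name is "scene" or "top" or "wrist"; returns a dict with "pixels" (384x512x3 uint8, red, green, blue), "depth" (384x512 float32, m along the optical axis (not along the pixel's ray), 0 where there is no reading), "fx", "fy", "cx", "cy" (pixels), "camera_from_world" (4x4, takes a point from world to camera coordinates); the wrist camera has in their place "mount" (4x4, takes a point from camera to tool coordinates, whose origin is the TCP and whose axes are the flange's). Camera axes: x right, y down, z forward; pixel columns grow to the right and rows downward; lengths in m; the calibration is good to about 2 mm. The wrist camera is an equidistant fisheye: a pixel r from the principal point sees the ray r / f radians off the axis. A picture is of the moment at which its call begins: read the wrist's pose just before it.
A pose or a line that the arm cannot do raises r.PlanningError and nothing moves.
- r.hand_in(): hands the job in; it is judged then, once.
Readings, each from a call of its own:
- r.current_t(): time.
- r.current_q(): joint angles.
- r.current_qvel(): joint speeds.
- r.current_effort(): joint torques, N m.
- r.current_tool_pos(): TCP position.
- r.current_ee_rot(): TCP orientation.
- r.current_contact_force(): force on the tool from outside, world axes, zero at the start.
- r.current_torque(): the same for the moment, N m.
- r.current_opening(): opening from 0.0 (shut) to 1.0 (fully open).
- r.current_finger_force(): force on a finger pad.
Only numpy, scipy, OpenCV 4.12 (cv2) and the standard library are available. Lean on these libraries where they do the work, as an engineer would, in place of code of your own. Each camera call takes 0.05 s, during which the arm holds its last target. There are 200 camera calls.

## Working session

There is one attempt and no reset: what is moved stays moved. The work goes in short steps, each a Python script; the robot and the scene stay as the last script left them, time stands still between calls to the robot, and variables do not carry over. Pictures are saved under pics/ and viewed, at most 10 in all, crops included, and the job is handed in when it is done.

```bash
mkdir -p pics; python3 - <<'E'
from cell import r, optics
import cv2,numpy as np,pickle
for n in ("scene","top"):
    d=optics.get_image(n); cv2.imwrite(f"pics/{n}0.png",cv2.resize(d["pixels"][:,:,::-1],(768,576)))
    pickle.dump(d,open(f"{n}.pkl","wb"))
    print(n,d["fx"],d["cx"],d["cy"],np.linalg.inv(d["camera_from_world"]).round(3).tolist(),(d["depth"]>0).mean())
print(r.current_t(),r.finger_overhang,r.current_ee_rot(),r.current_contact_force())
E
```

```text
scene 355.0132756780056 252.91368850807953 189.7744993448408 [[-0.207, 0.634, -0.746, 1.189], [0.978, 0.125, -0.165, 0.187], [-0.011, -0.763, -0.646, 0.692], [0.0, 0.0, 0.0, 1.0]] 0.9959055582682291
top 354.6280036849018 255.27769702064674 195.2457211249188 [[-0.019, -0.992, 0.124, 0.474], [-1.0, 0.018, -0.01, 0.067], [0.008, -0.124, -0.992, 1.158], [0.0, 0.0, 0.0, 1.0]] 0.9961496988932291
0.1 0.022 [ 9.86437405e-01  1.64137021e-01 -2.75793782e-05 -5.33226187e-04] [-0.12235251  0.06646336  0.46580695]
```

View pics/top0.png

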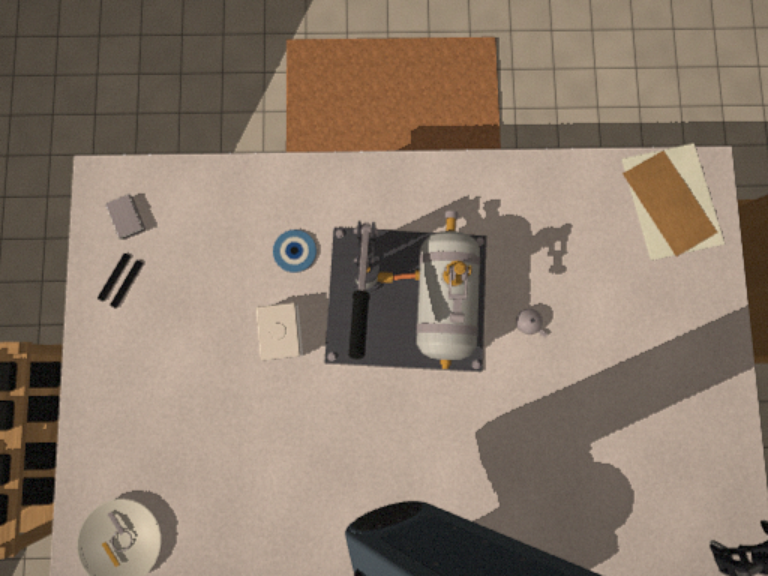

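View pics/scene0.png

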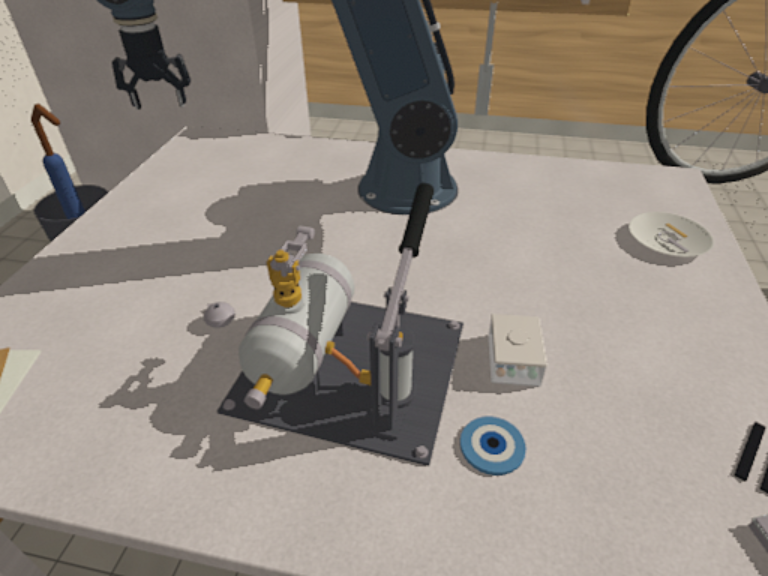

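Top view (768 px): plate corners at (335,227), (488,235), (484,372) and (326,363). The grip is at (359,325), the valve around (456,275), the bell at (530,321), the box at (278,332) and the coaster at (295,250). Next I fit the machine pose and check it by projecting points back into the image.

```bash
cat > h.py <<'E'
import numpy as np,pickle,cv2
from scipy.optimize import least_squares
from scipy.spatial.transform import Rotation as R
def proj(d,p):
    c=(d["camera_from_world"]@np.c_[p,np.ones(len(p))].T)[:3]
    return np.c_[d["fx"]*c[0]/c[2]+d["cx"],d["fy"]*c[1]/c[2]+d["cy"]]
def M(s,p):  # machine->world
    c,n=np.cos(s[2]),np.sin(s[2]); p=np.atleast_2d(p)
    return np.c_[s[0]+c*p[:,0]-n*p[:,1],s[1]+n*p[:,0]+c*p[:,1],p[:,2]]
E
python3 - <<'E'
from h import *
t,s=[pickle.load(open(n+".pkl","rb")) for n in("top","scene")]
C=np.array([[.15,.17,.008],[.15,-.17,.008],[-.15,-.17,.008],[-.15,.17,.008]])
tp=np.array([[335,227],[488,235],[484,372],[326,363]])/1.5
sp=np.array([[429,463],[221,410],[464,322]])/1.5
f=lambda x,a=1,b=1:np.r_[a*(proj(t,M(x,C))-tp).ravel(),b*(proj(s,M(x,C[[0,1,3]]))-sp).ravel()]
for ab in((1,0),(0,1),(1,1)):
    o=least_squares(f,[.55,0,0],args=ab);print(o.x.round(4),f(o.x).round(1))
x=o.x;np.save("pose.npy",x)
P=M(x,[[.1,.09,.19],[-.0854,.09,.265],[.03,-.08,.224],[-.055,-.08,.224]]);print(P.round(3))
for d,n,(u,v,w,h) in((t,"top",(200,130,150,130)),(s,"scene",(130,110,200,180))):
    im=cv2.resize(d["pixels"][v:v+h,u:u+w,::-1],None,fx=4 if n=="top" else 3,fy=4 if n=="top" else 3,interpolation=cv2.INTER_CUBIC);k=4 if n=="top" else 3
    for q in np.r_[proj(d,P),proj(d,M(x,C))]: cv2.drawMarker(im,tuple(int(a) for a in ((q-[u,v]+.5)*k)),(0,0,255),0,10,1)
    cv2.imwrite(f"pics/{n}1.png",im)
E
```

```text
[ 6.054e-01  4.000e-04 -7.260e-02] [-0.1 -0.2  0.2  0.   0.1 -0.1 -0.2  0.2 -2.  -1.4 -5.  -1.2 -2.2 -1.4]
[ 0.6066  0.0084 -0.0775] [-2.3 -0.7 -2.  -0.  -2.6 -0.1 -2.9 -0.4  1.2  0.  -2.2 -0.6  0.9 -0.4]
[ 0.6059  0.0049 -0.0726] [-1.5 -0.3 -1.2 -0.1 -1.3 -0.2 -1.6  0.1  0.1 -0.8 -3.3 -0.7 -0.6 -1. ]
[[ 0.712  0.087  0.19 ]
 [ 0.527  0.101  0.265]
 [ 0.63  -0.077  0.224]
 [ 0.545 -0.071  0.224]]
```

View pics/top1.png

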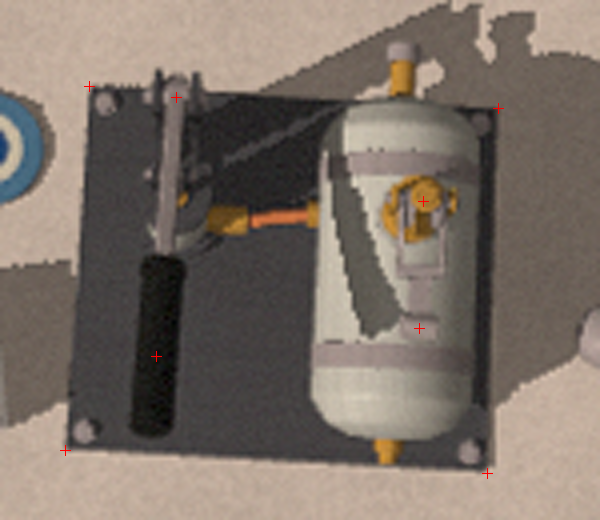

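View pics/scene1.png

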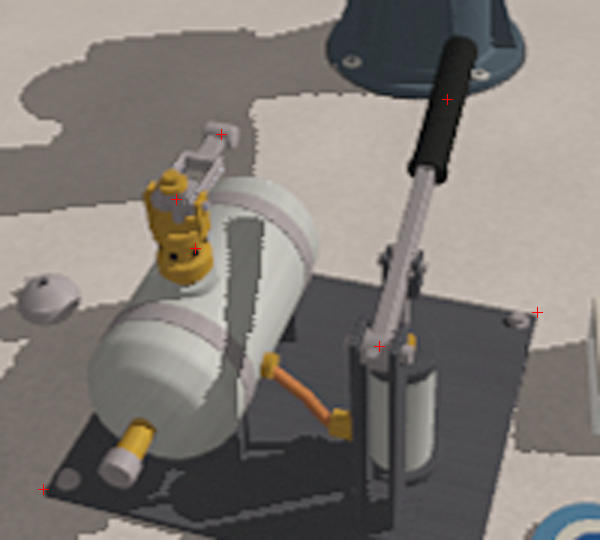

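The projections fit both views. In the scene crop the roll is at (221,136), predicted (221,134), and the grip axis passes through (447,100). Next: check that the poses can be reached, then approach the pump grip.

```bash
cat >> h.py <<'E'
X=np.array([0.606,.0042,-.0726])
def tool(tilt,sg): # tilt about machine y; tilt>0: tool body leans away from the robot, tip towards it
    B=np.array([[sg,0,0],[0,-sg,0],[0,0,-1.]]).T
    return (R.from_euler("z",X[2])*R.from_euler("y",tilt)*R.from_matrix(B))
def pump(th,sg,k=1.,back=.003,s=.2):
    a=.384-th; p=M(X,[.1-s*np.cos(a),.09,.19+s*np.sin(a)])[0]
    T=tool(k*a,sg); return p-back*T.as_matrix()[:,2],T.as_quat()
def relief(ph,sg,tilt=0.,back=.003,L=.085):
    p=M(X,[.03-L*np.cos(ph),-.08,.224+L*np.sin(ph)])[0]
    T=tool(tilt,sg); return p-back*T.as_matrix()[:,2],T.as_quat()
E
python3 - <<'E'
from cell import r
from h import *
ik=lambda p,q:(lambda z:None if z is None else np.round(z,2).tolist())(r.inverse_kinematics(p,q))
for sg in(1,-1):
  print(sg)
  for k in(0,.5,1):print(k,[ik(*pump(th,sg,k)) for th in(0,.365,.73)])
  for t in(0,):print("rel",[ik(*relief(p,sg,t)) for p in(0,.8,1.57)])
E
```

```text
1
0 [[0.1, 0.31, 1.67, -0.0, 1.16, 1.74], [0.11, 0.37, 1.78, -0.0, 0.99, 1.75], [0.1, 0.49, 1.8, -0.0, 0.85, 1.75]]
0.5 [[0.09, 0.4, 1.55, 0.03, 1.38, 1.72], [0.1, 0.37, 1.77, 0.0, 1.0, 1.75], [0.12, 0.44, 1.91, -0.06, 0.63, 1.8]]
1 [[0.08, 0.49, 1.45, 0.06, 1.58, 1.71], [0.1, 0.38, 1.77, 0.0, 1.02, 1.75], [0.13, 0.4, 2.01, -0.18, 0.4, 1.93]]
rel [[-0.22, 0.38, 1.68, -0.0, 1.08, 1.43], [-0.21, 0.37, 1.54, -0.0, 1.23, 1.43], [-0.2, 0.46, 1.34, -0.0, 1.34, 1.45]]
-1
0 [[0.1, 0.31, 1.67, -0.0, 1.16, -1.4], [0.11, 0.37, 1.78, -0.0, 0.99, -1.39], [0.1, 0.49, 1.8, -0.0, 0.85, -1.4]]
0.5 [[0.09, 0.4, 1.55, 0.03, 1.38, -1.42], [0.1, 0.37, 1.77, 0.0, 1.0, -1.39], [0.12, 0.44, 1.91, -0.06, 0.63, -1.34]]
1 [[0.08, 0.49, 1.45, 0.06, 1.58, -1.43], [0.1, 0.38, 1.77, 0.0, 1.02, -1.4], [0.13, 0.4, 2.01, -0.18, 0.4, -1.21]]
rel [[-0.22, 0.38, 1.68, -0.0, 1.08, -1.71], [-0.21, 0.37, 1.54, -0.0, 1.23, -1.71], [-0.2, 0.46, 1.34, -0.0, 1.34, -1.69]]
```

```bash
python3 - <<'E'
from cell import r,optics
from h import *
p=r.current_tool_pos(); r.move_linear([p[0],p[1],.42],vel=.3)
q,o=pump(0,-1,back=.12); r.move_to(q,o)
d=optics.get_image("wrist"); cv2.imwrite("pics/w0.png",d["pixels"][:,:,::-1])
q,o=pump(0,-1); r.move_linear(q,vel=.12)
F0=np.array(r.current_contact_force())
r.set_gripper(0.25,20); print(r.current_t(),r.current_opening(),r.current_finger_force(),F0.round(1),np.round(r.current_contact_force(),1),np.round(r.current_tool_pos()-q,4))
E
```

```text
5.1417 0.3091138619240009 22.115021646022797 [-0.5 -0.5 -0.6] [0.7 0.4 1.1] [0.0001 0.     0.0002]
```

View pics/w0.png

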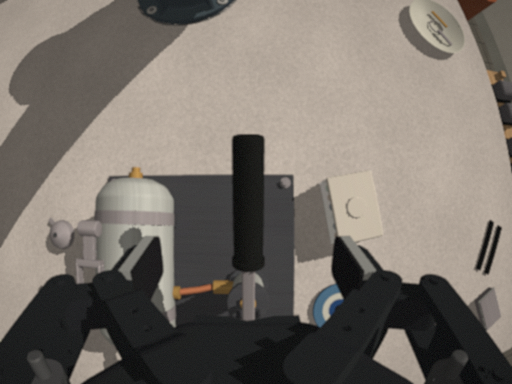

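The grip axis is at column 248, midway between the fingers. It is held at about 27 mm with almost no side force, so I start the first stroke and watch the forces.

```bash
cat >> h.py <<'E'
def arc(r,a,b,n,vel,log=True):
    for th in np.linspace(a,b,n+1)[1:]:
        q,o=pump(th,-1); r.move_linear(q,o,vel=vel)
        if log:
            F=np.array(r.current_contact_force()); p=np.array(r.current_tool_pos())
            print(round(th,3),F.round(1),"err mm",((p-q)*1e3).round(1),r.current_t())
E
python3 - <<'E'
from cell import r
from h import *
r.set_gripper(0.2,50)
arc(r,0,.73,6,.12)
arc(r,.73,.745,1,.05)
arc(r,.745,0,6,.15); arc(r,0,-.02,1,.05)
print(r.current_opening())
E
```

```text
0.122 [1.9 0.1 3.9] err mm [0.3 0.  0.5] 5.7083
0.243 [ 1.  -0.5  5.6] err mm [0.3 0.  0.5] 6.0583
0.365 [1.  0.5 6.6] err mm [0.3 0.  0.5] 6.4083
0.487 [-1.3 -0.7  8.9] err mm [ 0.3 -0.   0.5] 6.7583
0.608 [-3.4 -0.1  9. ] err mm [0.2 0.  0.4] 7.1083
0.73 [-4.8  0.8 10.5] err mm [0.1 0.  0.1] 7.4583
0.745 [-6.9  0.5 14.1] err mm [-0.1  0.   0.5] 7.7083
0.621 [-3.9  1.3  9.2] err mm [0.1 0.  0.9] 8.0333
0.497 [-1.9 -0.3  7.3] err mm [0.2 0.  0.9] 8.3583
0.372 [-0.7  0.   7.2] err mm [ 0.3 -0.   0.9] 8.675
0.248 [-0.1  0.7  5.7] err mm [0.4 0.  0.8] 8.9917
0.124 [0.5 0.1 4.1] err mm [0.4 0.  0.6] 9.3083
0.0 [-1.4  0.5  4.3] err mm [-0.2  0.1 -0.5] 9.625
-0.02 [ -5.    2.1 -21.6] err mm [-1.1  0.1 -2.4] 9.875
0.30090081663112855
```

The top stop is clear. The bottom stop isn't, so I press further until the force rises sharply and do extra strokes.

```bash
python3 - <<'E'
from cell import r
from h import *
a=-.02
for i in range(3):
    arc(r,a,.74,6,.15,False)
    th=.74
    while th<.81:
        th+=.01; arc(r,th-.01,th,1,.05,i==0)
        if np.linalg.norm(r.current_contact_force())>32: break
    print(i,"bottom",th,np.round(r.current_contact_force(),1)); r.sleep(.15)
    arc(r,th,0,6,.15,False); arc(r,0,-.015,1,.05); a=-.015; r.sleep(.15)
print(r.current_opening())
E
```

```text
0.75 [-15.5   2.9  19.9] err mm [-0.2  0.   1.1] 12.0417
0.76 [-28.6   3.2  40.5] err mm [-0.5  0.1  2. ] 12.2917
0 bottom 0.76 [-28.6   3.2  40.5]
-0.015 [ -3.8   2.6 -21.9] err mm [-0.7  0.1 -1.5] 14.6083
1 bottom 0.76 [-31.4   4.4  40. ]
-0.015 [ -4.4   1.8 -23.1] err mm [-0.7  0.  -1.5] 19.4917
2 bottom 0.76 [-32.1   5.5  40.3]
-0.015 [ -4.1   3.  -22.9] err mm [-0.6  0.1 -1.4] 24.375
0.29675964918852116
```

Three clear full strokes, plus the first. Now I release with the lever up and move above the relief roll.

```bash
python3 - <<'E'
from cell import r,optics
from h import *
arc(r,-.015,0,1,.1); r.set_gripper(1.0)
q,o=pump(0,-1,back=.13); r.move_linear(q,o,vel=.2)
q,o=relief(0,-1,back=.13); r.move_to(q,o)
r.set_gripper(.65)
for n in("wrist","top"):
    d=optics.get_image(n); im=d["pixels"][:,:,::-1]
    if n=="wrist": w=im
    else: t=cv2.resize(im[110:270,190:370],(432,384))
cv2.imwrite("pics/w1.png",np.hstack([w[:,100:420],t])); print(r.current_t(),np.round(r.current_contact_force(),1))
E
```

```text
0.0 [ -0.2   1.3 -10.4] err mm [ 0.3 -0.   0.7] 24.775
27.4167 [-0.3  0.2  0.1]
```

View pics/w1.png

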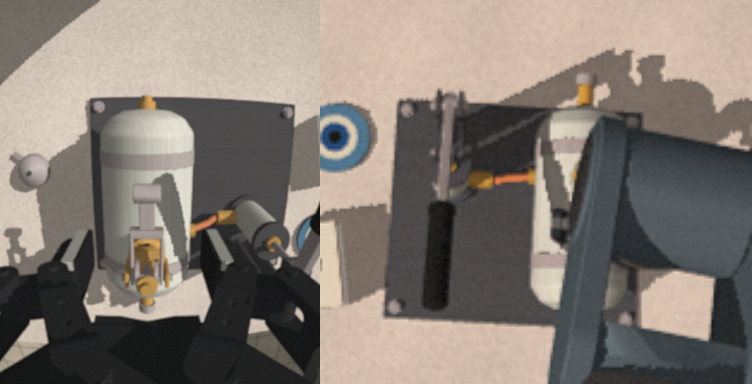

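The pump lever is up. The roll is at w1 pixel (147,193), centred between the fingers at about column 145. Descend and pinch it.

```bash
python3 - <<'E'
from cell import r,optics
from h import *
q,o=relief(0,-1); r.move_linear(q,o,vel=.12)
F0=np.array(r.current_contact_force())
r.set_gripper(.1,20); print(r.current_opening(),F0.round(1),np.round(r.current_contact_force(),1))
r.set_gripper(.1,45)
for ph in np.linspace(0,.5,4)[1:]:
    q,o=relief(ph,-1); r.move_linear(q,o,vel=.06)
    print(round(ph,2),np.round(r.current_contact_force(),1),((np.array(r.current_tool_pos())-q)*1e3).round(1),r.current_t(),r.current_opening())
d=optics.get_image("scene"); cv2.imwrite("pics/s2.png",cv2.resize(d["pixels"][80:240,130:330,::-1],(750,600)))
E
```

```text
0.27764222459619436 [ 0.2 -1.1 -0.2] [-0.6  0.9  3. ]
0.17 [ 1.7  0.5 -5.1] [-0.2  0.1 -0.3] 29.6083 0.2708071355194794
0.33 [-1.6  2.5 -4.5] [-0.1  0.1  0.2] 29.9917 0.2694259771806303
0.5 [-4.3  1.  -1.6] [0.1 0.  0.4] 30.375 0.26927188201404123
```

View pics/s2.png

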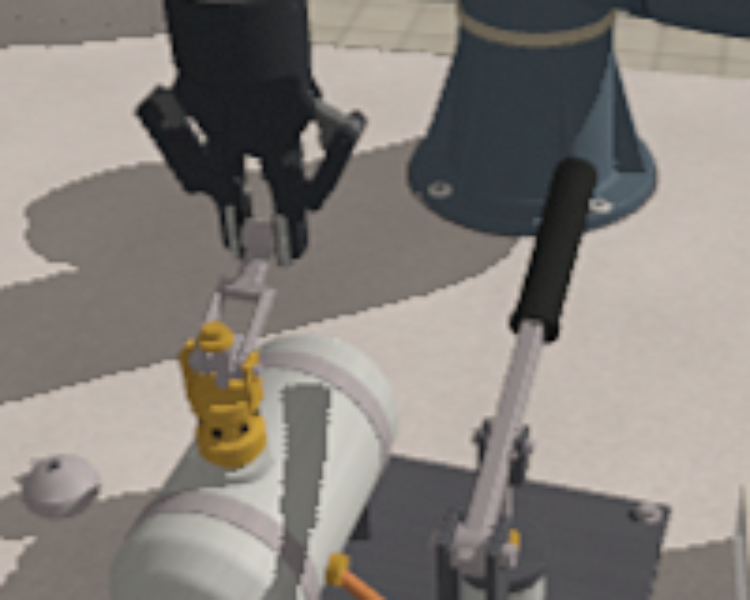

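The roll at (262,238) is held and rising, and the pump lever is still up. Continue along the arc.

```bash
python3 - <<'E'
from cell import r,optics
from h import *
for ph in np.linspace(.5,1.57,8)[1:]:
    q,o=relief(ph,-1); r.move_linear(q,o,vel=.06)
    F=np.array(r.current_contact_force())
    print(round(ph,2),F.round(1),((np.array(r.current_tool_pos())-q)*1e3).round(1),r.current_t(),r.current_opening())
    if np.linalg.norm(F)>40: break
r.sleep(.3); print(np.round(r.current_contact_force(),1))
d=optics.get_image("scene"); im=cv2.resize(d["pixels"][80:240,130:330,::-1],(750,600))
P=M(X,[[.03,-.08,.224],[.03,-.08,.309]])
for u in proj(d,P): cv2.drawMarker(im,tuple(int(a) for a in ((u-[130,80]+.5)*3.75)),(0,0,255),0,12,1)
cv2.imwrite("pics/s3.png",im)
E
```

```text
0.65 [-5.3  1.5 -3.1] [-0.1  0.1  0. ] 30.7917 0.26962476001175495
0.81 [-6.1  2.3 -2. ] [-0.2  0.1 -0.1] 31.1583 0.26828872161006656
0.96 [-6.3  2.9 -3.9] [-0.3  0.  -0.2] 31.525 0.26915108529053067
1.11 [-7.2  1.9 -1. ] [-0.4  0.1 -0.1] 31.8917 0.2695725835238207
1.26 [-8.7  2.3  0.2] [-0.4  0.1  0.2] 32.2583 0.26886523715164184
1.42 [-8.5  2.3  1.3] [-0.2  0.1  0.5] 32.625 0.26903658017152443
1.57 [-9.2  2.2  4.3] [-0.   0.1  0.9] 32.9917 0.2718349887362093
[-9.1  1.6  3.6]
```

View pics/s3.png

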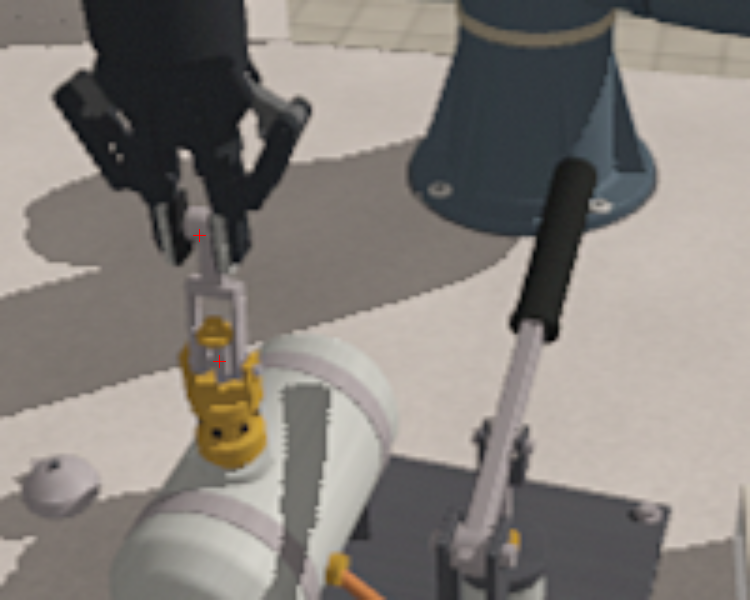

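In s3 the roll is at (199,218), a little above the predicted (199,236). I measure the lever angle from the depth image and take an enlarged view together with a wrist view.

```bash
python3 - <<'E'
from cell import r,optics
from h import *
d=optics.get_image("scene"); pickle.dump(d,open("s4.pkl","wb"))
v,u=np.mgrid[:384,:512]; z=d["depth"]
c=np.stack([(u-d["cx"])/d["fx"]*z,(v-d["cy"])/d["fy"]*z,z,np.ones_like(z)],-1)
w=c@np.linalg.inv(d["camera_from_world"]).T
a=w[...,:2]-X[:2]; cc,s=np.cos(X[2]),np.sin(X[2])
m=np.stack([a[...,0]*cc+a[...,1]*s,-a[...,0]*s+a[...,1]*cc,w[...,2]],-1)
k=(z>0)&(abs(m[...,1]+.08)<.03)&(m[...,2]>.225)&(m[...,2]<.335)&(abs(m[...,0]-.02)<.09)
for vv in range(384):
    row=[(uu,*(m[vv,uu]*1e3).round().astype(int)) for uu in np.where(k[vv])[0]]
    if row: print(vv,' '.join(f"{b[0]}:{b[1]},{b[2]},{b[3]}" for b in row[::2]))
q=d["pixels"][120:190,155:225,::-1]; im=cv2.resize(q,(400,400),interpolation=cv2.INTER_CUBIC)
for ph,col in((1.57,(0,0,255)),(1.4,(0,255,0)),(1.25,(255,0,0))):
    e=proj(d,M(X,[.03-.085*np.cos(ph),-.08,.224+.085*np.sin(ph)]))[0]
    cv2.drawMarker(im,tuple(int(t) for t in (e-[155,120]+.5)*400/70),col,0,8,1)
wr=optics.get_image("wrist")["pixels"][90:290,150:350,::-1]
cv2.imwrite("pics/s4.png",np.hstack([im,cv2.resize(wr,(400,400),interpolation=cv2.INTER_CUBIC)]))
E
```

```text
129 176:25,-93,334
130 175:28,-93,334 177:22,-93,331
131 166:37,-108,335 176:25,-93,330 178:21,-92,328
132 173:36,-94,334 175:30,-93,331 177:27,-91,329 179:19,-91,324
133 168:41,-102,333 170:42,-98,334 173:38,-93,333 175:31,-93,329 177:26,-91,326 179:19,-91,322
134 169:40,-101,331 171:41,-96,332 173:36,-95,329 175:35,-91,329 177:27,-91,325 179:21,-90,321
135 169:36,-104,326 171:38,-98,328 173:38,-94,328 175:35,-91,327 177:26,-92,322 179:20,-91,318 181:19,-87,318 183:18,-84,318 185:12,-82,315 191:38,-55,335 193:34,-53,332
136 169:34,-105,322 171:40,-98,326 173:40,-93,327 175:35,-92,325 177:28,-91,321 179:21,-91,317 181:23,-86,318 183:21,-82,317 185:20,-78,318 187:42,-62,333 189:41,-58,334 191:37,-56,331 193:32,-54,329 195:23,-55,324
137 170:35,-104,320 172:40,-96,325 174:41,-91,326 176:32,-92,321 178:25,-92,316 180:24,-87,317 182:24,-83,317 184:22,-80,316 186:40,-65,329 188:42,-60,332 190:34,-60,327 192:36,-55,329 194:27,-55,323
138 170:34,-104,317 172:40,-96,323 174:40,-92,323 176:34,-91,319 178:25,-92,314 180:27,-86,316 182:23,-84,314 184:25,-78,316 186:39,-66,327 188:39,-62,327 190
[... 4708 characters left out ...]
236 193:36,-64,237 195:27,-65,230 197:29,-59,233
175 177:40,-100,230 179:38,-97,229 181:45,-88,236 183:39,-87,232 185:36,-84,230 187:35,-79,231 189:41,-71,237 191:38,-69,235 193:37,-64,235 195:34,-61,233 197:32,-58,232
176 177:39,-101,226 179:38,-98,226 181:44,-89,233 183:40,-87,230 185:35,-85,226 187:38,-79,230 189:45,-70,237 191:37,-69,232 193:37,-65,232 195:36,-60,232 197:33,-58,230
177 178:41,-99,225 182:46,-86,232 184:38,-86,226 187:38,-79,227 189:43,-71,233 191:40,-68,231 193:39,-64,231 195:42,-58,235 197:33,-58,228 199:30,-55,226
178 181:44,-90,227 183:42,-86,226 190:44,-68,232 193:39,-64,229 195:41,-58,231 197:35,-57,227
179 189:45,-71,229 191:40,-69,226 194:41,-61,228 196:37,-59,225
```

View pics/s4.png

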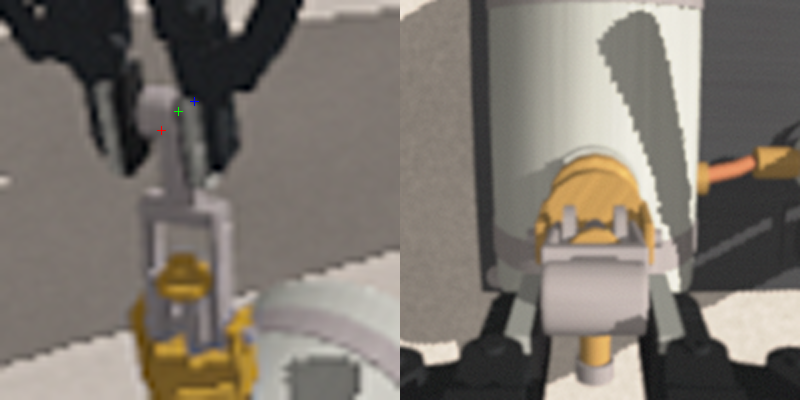

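The depth data show the roll's front face at x = 28 mm in the machine frame, so its centre is near 19 mm against 30 mm for upright. The lever leans back about 0.13 rad because the roll crept in the pads. I grip harder and turn tool and lever rigidly together about the pin, which gives no relative slip.

```bash
cat >> h.py <<'E'
def rigid(r,da,n=4):
    pin=M(X,[.03,-.08,.224])[0]; p=np.array(r.current_tool_pos()); o=R.from_quat(r.current_ee_rot())
    for a in np.linspace(0,da,n+1)[1:]:
        D=R.from_rotvec(a*M([0,0,X[2]],[0,1,0])[0])
        r.move_linear(pin+D.apply(p-pin),(D*o).as_quat(),vel=.03)
def lever(d):
    v,u=np.mgrid[:384,:512]; z=d["depth"]
    c=np.stack([(u-d["cx"])/d["fx"]*z,(v-d["cy"])/d["fy"]*z,z,np.ones_like(z)],-1)
    w=c@np.linalg.inv(d["camera_from_world"]).T
    a=w[...,:2]-X[:2]; cc,s=np.cos(X[2]),np.sin(X[2])
    m=np.stack([a[...,0]*cc+a[...,1]*s,-a[...,0]*s+a[...,1]*cc,w[...,2]],-1)[z>0]
    x,y,h=m.T
    roll=(abs(y+.082)<.007)&(h>.300)&(h<.325)&(abs(x-.03)<.03)
    arm=(abs(y+.081)<.005)&(h>.278)&(h<.297)&(abs(x-.03)<.03)
    bar=(abs(y+.08)<.010)&(h>.264)&(h<.276)&(abs(x-.03)<.03)
    print("roll front x",(np.percentile(x[roll],85)*1e3).round(1),"top z",(h[roll].max()*1e3).round(1),"arm x",(np.median(x[arm])*1e3).round(1),"bar x",(np.median(x[bar])*1e3).round(1))
E
python3 - <<'E'
from cell import r,optics
from h import *
lever(pickle.load(open("s4.pkl","rb")))
r.set_gripper(.1,90)
for da in(.07,.06):
    rigid(r,da,2); r.sleep(.1); print(r.current_t(),np.round(r.current_contact_force(),1),r.current_opening())
    d=optics.get_image("scene"); lever(d)
pickle.dump(d,open("s5.pkl","wb"))
E
```

```text
roll front x 27.7 top z 318.6 arm x 26.3 bar x 30.5
34.2667 [-8.1  1.5 -0.4] 0.2530086758680661
roll front x 33.3 top z 319.7 arm x 30.1 bar x 33.5
34.9167 [-8.   1.   0.1] 0.25383375778164113
roll front x 38.4 top z 319.2 arm x 34.1 bar x 36.8
```

```bash
python3 - <<'E'
from h import *
for f in("s4","s5"):
    d=pickle.load(open(f+".pkl","rb"))
    v,u=np.mgrid[:384,:512]; z=d["depth"]
    c=np.stack([(u-d["cx"])/d["fx"]*z,(v-d["cy"])/d["fy"]*z,z,np.ones_like(z)],-1)
    w=c@np.linalg.inv(d["camera_from_world"]).T
    a=w[...,:2]-X[:2]; cc,s=np.cos(X[2]),np.sin(X[2])
    m=np.stack([a[...,0]*cc+a[...,1]*s,-a[...,0]*s+a[...,1]*cc,w[...,2]],-1)[z>0]
    x,y,h=m.T*1e3
    for lo,hi in((-96,-92.),(-68,-64.5)):
        k=(y>lo)&(y<hi)&(h>242)&(h<277)&(x>20)&(x<50)
        print(f,lo,k.sum(),np.polyfit(h[k],x[k],1).round(3),np.c_[h[k],x[k]].round()[np.argsort(h[k])][::3].astype(int).tolist())
E
```

```text
s4 -96 37 [-0.116 59.478] [[243, 34], [247, 36], [248, 27], [250, 34], [253, 33], [255, 32], [257, 33], [259, 27], [260, 33], [261, 31], [267, 31], [274, 31], [277, 28]]
s4 -68 32 [-0.205 83.478] [[243, 33], [244, 36], [249, 35], [254, 24], [258, 33], [262, 31], [267, 31], [269, 31], [271, 30], [274, 31], [276, 23]]
s5 -96 35 [-0.082 55.993] [[244, 40], [247, 32], [250, 40], [251, 34], [256, 34], [258, 37], [260, 37], [262, 36], [265, 35], [269, 38], [275, 36], [276, 31]]
s5 -68 31 [-0.    34.809] [[242, 40], [243, 34], [247, 32], [249, 32], [256, 38], [258, 37], [265, 36], [270, 35], [272, 35], [274, 38], [277, 31]]
```

The measurements put the lever within about 0.04 rad of upright. I nudge it 0.02 rad further, confirm it holds steady, and hand in.

```bash
python3 - <<'E'
from cell import r,optics
from h import *
rigid(r,.02,1)
for i in range(2):
    r.sleep(.8); lever(optics.get_image("scene")); print(r.current_t(),np.round(r.current_contact_force(),1),r.current_opening())
print(r.hand_in())
E
```

```text
roll front x 39.5 top z 319.0 arm x 35.0 bar x 37.7
36.0667 [-7.7  1.9 -1.2] 0.25526690088543785
roll front x 39.9 top z 319.8 arm x 34.6 bar x 37.7
36.9167 [-7.3  2.8 -1.5] 0.2536149821994232
the job is handed in; nothing more can be done
None
```

I gave the pump three full strokes between its stops plus one less certain first one, left its lever up, and handed in at about 37 s with the relief lever still held steady and upright to within about 0.05 rad by the depth camera; the bead box, bell and coaster were not touched.

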